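# Open the spice carousel and hold the knobbed jar at the front

## Task

Slide the splash guard of the spice carousel by its grip all the way to the open end of its track, and only then turn the carousel, steadily and without flinging it round, until the tall jar with the knob on its lid stands squarely at the front, at the middle of the place that the guard covered. Leave the guard fully open and do not knock or shift the kitchen things standing around. Finish with the gripper still holding the carousel (for example by that knob) so that it stays still: do not let go.

Things in the scene. Friction and masses are not known exactly. Their poses are not given: they have to be found in the camera images.
- station: Fixed steel foot of the spice carousel. Origin on the worktop under the turntable's axis, z up; its x axis points to the FRONT (away from the robot within 0.4 rad). An aluminium guard track (30 mm wide, 16 high) runs along its y axis at x = 125 mm, from y = -75 to +195 mm. A low steel wedge outside the track at y = 0 marks the front.
- carousel: Wooden turntable, 210 mm across, top at 36 mm, turning endlessly either way about the vertical axis at station's origin, its own origin; friction 0.1 N m, no spring. Five white jars with wooden lids, 52 mm across, are fixed on it 75 mm off the axis, 72 degrees apart: four with flat lids at 90 mm, one taller (99 mm) with a knob. Its x axis points to the knobbed jar. Middle post 80 mm high.
- jar_knob (a point): Centre of the upright round wooden knob on the lid of the tall jar: 22 mm in diameter, from 99 to 150 mm above the worktop; this point is at 130 mm, 75 mm from the turntable's axis. Nothing else on the carousel stands higher than 99 mm. It is fixed to the jar and turns with the turntable; grasp from above.
- front_place (a point): Fixed point where the knob's centre is when the tall jar is exactly at the front: 75 mm from the axis along the x axis of station, 130 mm above the worktop.
- guard (a joint): Position of the splash guard along its track in m: 0 = closed, centred before the front place; 0.12 = fully open, at its end stop. It grows along the +y axis of station. Friction about 1.5 N, no spring, stays where left.
- guard_grip (a point): Centre of the upright grey grip on top of the guard (a white panel 100 mm wide, 6 mm thick, top edge 85 mm above the worktop). The grip is 20 mm long along the track (y of station), 16 mm across, from 82 to 135 mm above the worktop; this point is at 115 mm. Grasp from above, the fingers closing along the track.
- mug: Bystander, to be left where it is: white mug, 85 mm tall, 72 mm wide, beside the carousel; origin at the centre of its underside.
- tumbler: Bystander, to be left where it is: glass tumbler, 85 mm tall, 64 mm wide, beside the carousel; origin at the centre of its underside.
- soap: Bystander, to be left where it is: white dish-soap bottle, 190 mm tall; origin at the centre of its underside.
- sprayer: Bystander, to be left where it is: clear spray bottle with a white trigger head, 200 mm tall; origin at the centre of its underside.
- bowl: Bystander, to be left where it is: glass bowl, 150 mm wide, 65 mm tall; origin at the centre of its underside.
- scrubber: Bystander, to be left where it is: wooden-handled brush lying flat; origin at the centre of its underside.
- sauce: Bystander, to be left where it is: jar with a steel cap, 100 mm tall; origin at the centre of its underside.

How it is judged:
By the outcome, as a careful person would: the job done as asked, in the order asked, and still so for the second after the job is handed in, while the arm keeps its last pose, push and grip.
It also fails if it takes over 58 s, if anything falls off the work surface, if the arm or the gripper's body presses on something with over 40 N, if the wrist force passes 120 N, or if a joint passes its speed limit or range.

## Robot

A 7-joint arm with a two-finger parallel gripper is mounted at the origin on the work surface. World frame = base frame: x ahead of the robot, y to its left, z up, the work surface at z = 0. Lengths are in mm, angles in rad, forces in N, time in s.
With the tool pointing down it reaches from about 425 to 925 mm from the base axis. Payload 6.8 kg.
Tool frame: the origin (TCP) lies midway between the tips of the shut fingers; the grasp point (between the pads) lies robot.grasp_offset behind it (robot.grasp_offset is the distance from the TCP to the grasp point, in mm); z points along the fingers, y is the line along which they close (so a half turn about z gives the same grasp; the last joint's range is limited). The gripper opens to 85 mm and grips with 20 to 120 N. Pads are 22 mm wide; open, the fingers measure 114 mm over their backs; the gripper's body (76 mm by 85 mm) begins 54 mm behind the grasp point. The pads swing forward as they close: fully open they stand 13 mm farther back than shut.
Start: joints at [1.035, 0.477, 0.022, 1.555, -0.011, 1.109, -0.083], TCP at [280.048, -614.183, 231.308] pointing down, gripper open.
Joint ranges: [-2.96, 2.96], [-0.34, 2.1], [-1.41, 1.46], [0.24, 2.44], [-1.37, 4.51], [0.17, 1.92], [-2.96, 2.96]. Speed limits (rad/s): [2.39, 2.39, 3.14, 3.14, 3.14, 3.14, 3.14].

## Interface

Orientations are given as a unit quaternion [x, y, z, w].
In Python, from workcell import robot gives the robot as it stands. Calls block until the motion is done:
- robot.goto(position, orientation): joint-space move of the TCP to a pose.
- robot.movel(position, frame=None, speed=150): straight line of the TCP; frame=None keeps the orientation; speed is the mean speed in mm/s.
- robot.move_j(angles): joint-space move.
- robot.grip(opening, strength=None): finger opening in mm; strength is the grip in N (None keeps the last); returns when the fingers have stopped.
- robot.wait(seconds).
- robot.ik(position, orientation): joint angles nearest the present ones, or None.
- robot.sense(): the state.
- robot.snapshot(name): name is "scene" or "top" or "wrist"; returns (picture, depth): 400x640x3 uint8, red, green, blue; 400x640 float32, mm along the optical axis (not along the pixel's ray), 0 where there is no reading.
- robot.get_calibration(name): a dict with "fx", "fy", "cx", "cy" (pixels), "extrinsics" (4x4, takes a point from world to camera coordinates). Camera axes: x right, y down, z forward; pixel columns grow to the right and rows downward; lengths in mm; the calibration is good to about 2 mm. A picture is of the moment at which its call begins: read the wrist's pose just before it. get_calibration takes no time and is no camera call; for the wrist camera it gives the pose at the moment of the call.
A pose or a line that the arm cannot do raises robot.PlanningError and nothing moves.
- robot.finish_job(): hands the job in; it is judged then, once.
The state is a dict: "time_s": time; "joint_positions": joint angles; "dq": joint speeds; "joint_torque": joint torques, N m; "tool_pos": TCP position; "orientation": TCP orientation; "wrist_force": force on the tool from outside, world axes, zero at the start; "torque": the same for the moment, N m; "width": finger opening in mm; "finger_force": force on a finger pad.
Only numpy, scipy, OpenCV 4.12 (cv2) and the standard library are available. Lean on these libraries where they do the work, as an engineer would, in place of code of your own. Each camera call takes 0.05 s, during which the arm holds its last target. There are 200 camera calls.

## Working session

There is one attempt and no reset: what is moved stays moved. The work goes in short steps, each a Python script; the robot and the scene stay as the last script left them, time stands still between calls to the robot, and variables do not carry over. Pictures are saved under pics/ and viewed, at most 10 in all, crops included, and the job is handed in when it is done.

```bash
ls && mkdir -p pics && python3 - <<'E'
from workcell import robot
import cv2,numpy as np
print(robot.grasp_offset, robot.sense())
for n in("scene","top"):
    im,d=robot.snapshot(n); cv2.imwrite(f"pics/{n}0.png",im[:,:,::-1]); np.savez(f"{n}0.npz",im=im,d=d)
    c=robot.get_calibration(n); print(n,{k:np.round(v,3).tolist() for k,v in c.items()}, (d>0).mean())
E
```

```text
pics
18.700000000000003 {'time_s': 0.0, 'joint_positions': array([ 1.03490009,  0.47782248,  0.02233713,  1.55646924, -0.01148891,
        1.10926914, -0.08310643]), 'dq': array([-6.06281915e-05, -1.20225984e-03,  1.37526524e-03,  1.09740565e-04,
        5.10152614e-04, -1.80260676e-04,  1.95159548e-05]), 'joint_torque': array([ 4.05585752e-04, -5.96442211e+01,  1.60792116e+00, -2.81187648e+01,
        1.24333519e-02,  9.39110178e-03,  8.56535962e-06]), 'tool_pos': array([ 279.77343629, -613.63749205,  230.3031409 ]), 'orientation': array([ 9.77208110e-01,  2.12281568e-01, -2.66186153e-04, -8.80643910e-04]), 'wrist_force': array([ 0.46360402, -0.16605525,  0.41732055]), 'torque': array([0.02405178, 0.01684682, 0.01215172]), 'finger_force': 0.0, 'width': 85.36642652674563}
scene {'fx': 448.322, 'fy': 448.322, 'cx': 318.384, 'cy': 197.681, 'extrinsics': [[-0.247, 0.969, -0.012, 169.917], [0.658, 0.159, -0.736, -327.947], [-0.711, -0.19, -0.677, 1819.958], [0.0, 0.0, 0.0, 1.0]]} 0.99594921875
top {'fx': 378.966, 'fy': 378.966, 'cx': 310.509, 'cy': 201.08, 'extrinsics': [[0.026, -0.999, 0.019, -15.636], [-0.987, -0.028, -0.159, 632.777], [0.159, -0.015, -0.987, 1267.879], [0.0, 0.0, 0.0, 1.0]]} 0.99598828125
```

View pics/scene0.png

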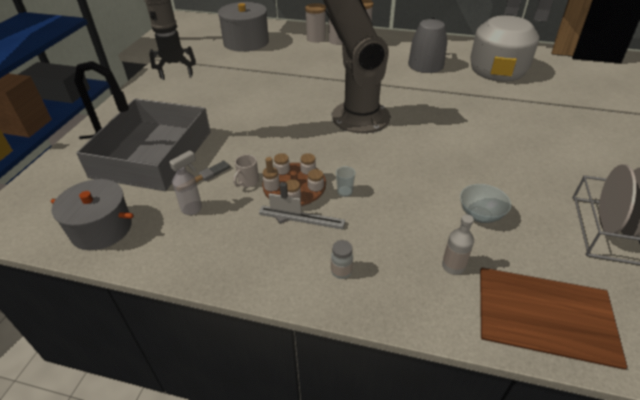

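View pics/top0.png

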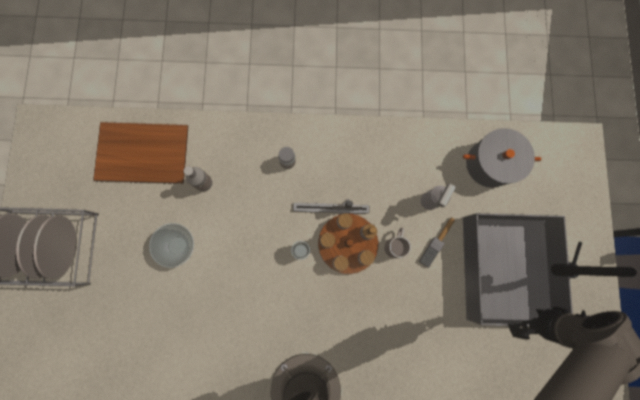

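The scene view shows the carousel at about (293,178), the track from (262,212) to (343,223), and the grip at (283,190). In the top view the carousel is at (348,243), the track runs from (293,207) to (368,210), and the grip is near (348,204). The mug (398,245) and tumbler (300,250) stand either side of the carousel. Next I'll get a rough fix from the depth data and a zoomed view.

```bash
cat > h.py <<'E'
import numpy as np,cv2
from workcell import robot
def cloud(c,d):
    v,u=np.mgrid[0:400,0:640]
    P=np.stack([(u-c["cx"])/c["fx"]*d,(v-c["cy"])/c["fy"]*d,d],-1)
    E=np.array(c["extrinsics"]); return (P-E[:3,3])@E[:3,:3]
def ray(c,u,v,z):
    E=np.array(c["extrinsics"]); R=E[:3,:3]; o=-R.T@E[:3,3]
    r=R.T@np.array([(u-c["cx"])/c["fx"],(v-c["cy"])/c["fy"],1]); return o+r*(z-o[2])/r[2]
def proj(c,p):
    E=np.array(c["extrinsics"]); q=E[:3,:3]@np.asarray(p,float)+E[:3,3]
    return np.array([c["fx"]*q[0]/q[2]+c["cx"],c["fy"]*q[1]/q[2]+c["cy"]])
E
python3 - <<'E'
from h import *
z=np.load("top0.npz"); im,d=z["im"],z["d"]; c=robot.get_calibration("top"); P=cloud(c,d)
print("carousel",ray(c,348,243,36),"track ends",ray(c,293,207,16),ray(c,368,210,16),"grip",ray(c,348,204,125))
for n,u,v,h in(("mug",398,247,80),("tumbler",300,250,80),("sauce",287,157,100),("sprayer",440,195,150)): print(n,ray(c,u,v,h).round())
sub=P[150:290,270:430]; m=(sub[...,2]>112)
n,l,s,ce=cv2.connectedComponentsWithStats(m.astype(np.uint8))
for i in range(1,n): print(s[i],ce[i]+[270,150],sub[l==i].mean(0).round(),sub[l==i][:,2].max())
crop=im[150:290,270:430,::-1]; crop=cv2.resize(crop,None,fx=4,fy=4,interpolation=cv2.INTER_CUBIC); cv2.imwrite("pics/crop1.png",crop)
E
```

```text
carousel [ 492.04096481 -132.30694878   36.        ] track ends [615.43711218  62.74433316  16.        ] [ 612.20687555 -205.00651303   16.        ] grip [ 614.80925154 -120.65866694  125.        ]
mug [ 481. -295.   80.]
tumbler [462.  33.  80.]
sauce [775.  86. 100.]
sprayer [ 649. -416.  150.]
[30  0  1  1  1] [300. 150.] [ 423.   22. 1352.] 1352.286516568229
[38  1  1  1  1] [308. 151.] [ 423.   22. 1352.] 1352.286516568229
[53  2  1  1  1] [323. 152.] [ 423.   22. 1352.] 1352.286516568229
[56  2  1  1  1] [326. 152.] [ 423.   22. 1352.] 1352.286516568229
[154   2   1   1   1] [424. 152.] [ 423.   22. 1352.] 1352.286516568229
[12  4  1  1  1] [282. 154.] [ 423.   22. 1352.] 1352.286516568229
[23  4  1  1  1] [293. 154.] [ 423.   22. 1352.] 1352.286516568229
[158   6   1   1   1] [428. 156.] [ 423.   22. 1352.] 1352.286516568229
[110  10   1   1   1] [380. 160.] [ 423.   22. 1352.] 1352.286516568229
[104  13   1   1   1] [374. 163.] [ 423.   22. 1352.] 1352.286516568229
[111  12   1   1   1] [381. 162.] [ 423.   22. 1352.] 1352.286516568229
[32 17  1  1  1] [302. 167.] [ 423.   22
[... 4717 characters left out ...]
1] [300. 281.] [ 423.   22. 1352.] 1352.286516568229
[ 80 130   1   1   1] [350. 280.] [ 423.   22. 1352.] 1352.286516568229
[103 130   1   1   1] [373. 280.] [ 423.   22. 1352.] 1352.286516568229
[109 131   1   1   1] [379. 281.] [ 423.   22. 1352.] 1352.286516568229
[  6 132   1   1   1] [276. 282.] [ 423.   22. 1352.] 1352.286516568229
[ 66 133   1   1   1] [336. 283.] [ 423.   22. 1352.] 1352.286516568229
[ 14 139   1   1   1] [284. 289.] [ 423.   22. 1352.] 1352.286516568229
[ 41 139   1   1   1] [311. 289.] [ 423.   22. 1352.] 1352.286516568229
[ 67 138   1   1   1] [337. 288.] [ 423.   22. 1352.] 1352.286516568229
[157 139   1   1   1] [427. 289.] [ 423.   22. 1352.] 1352.286516568229
```

View pics/crop1.png

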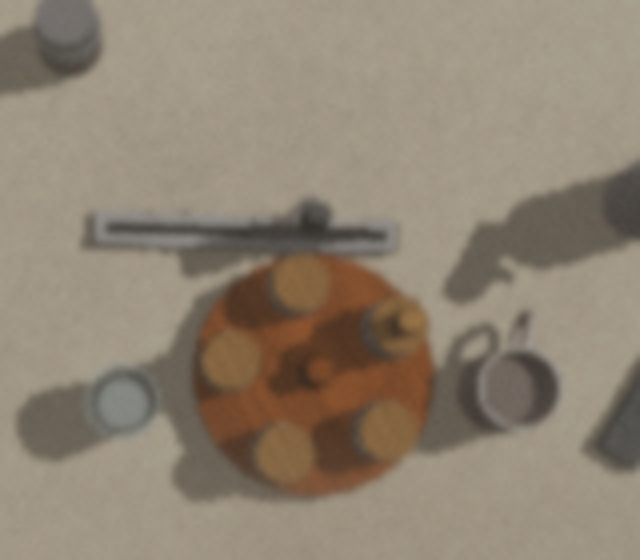

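The zoomed view shows the knob on the jar at crop (405,322), which is top pixel (371,230), world about (527,-190). The guard grip is at crop (313,213), world about (612,-120). The track is almost parallel to world y, so the turn needed is about +60°. I'll move above and measure with the wrist camera.

```bash
python3 - <<'E'
from h import *
s=robot.sense(); p=s["tool_pos"]
robot.movel([p[0],p[1],330])
robot.goto([520,-125,340],[1,0,0,0])
s=robot.sense(); c=robot.get_calibration("wrist"); im,d=robot.snapshot("wrist")
np.savez("w1.npz",im=im,d=d,E=c["extrinsics"],K=[c["fx"],c["fy"],c["cx"],c["cy"]])
cv2.imwrite("pics/w1.png",im[:,:,::-1])
E=np.array(c["extrinsics"]); print(s["time_s"],s["tool_pos"],s["joint_positions"].round(2),c["fx"],E.round(3),-E[:3,:3].T@E[:3,3])
print(proj(c,[612,-120,135]),proj(c,[527,-190,150]),proj(c,[490,-131,36]))
E
```

```text
2.875 [ 519.88349585 -126.18074477  339.86935532] [ 0.36  0.17 -0.27  1.73  0.05  1.24 -1.5 ] 332.5555230392337 [[-2.00000e-03 -1.00000e+00  1.00000e-03 -1.26468e+02]
 [-9.56000e-01  2.00000e-03  2.94000e-01  4.26982e+02]
 [-2.94000e-01 -0.00000e+00 -9.56000e-01  6.35728e+02]
 [ 0.00000e+00  0.00000e+00  0.00000e+00  1.00000e+00]] [ 594.9803259  -126.97827716  482.00923016]
[313.30578103  77.39045725] [382.68750892 165.53634549] [323.50019029 175.41278942]
```

View pics/w1.png

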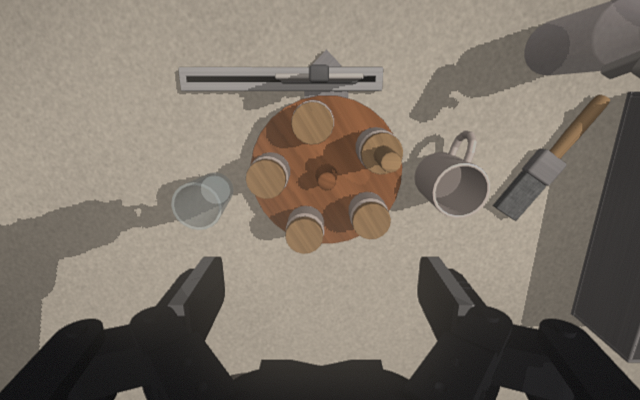

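The wrist view shows the grip top at (319,72), the knob top at about (390,159), the lids at (313,121), (267,177), (305,236) and (371,219), the post at (326,178), and the track from (178,69) to (382,90), with the front wedge just above the grip at about (325,57). The scene is clear enough to measure numerically from this picture.

```bash
cat > m.py <<'E'
from h import *
from scipy.optimize import least_squares
z=np.load("w1.npz"); im,d=z["im"],z["d"]; K=z["K"]; c=dict(fx=K[0],fy=K[1],cx=K[2],cy=K[3],extrinsics=z["E"])
P=cloud(c,d); Z=P[...,2]
med=cv2.medianBlur(Z.astype(np.float32),5)
def comps(m,z,lo,hi,name):
    m=m.copy(); m[255:]=0; m[:, :150]=0; m[:,450:]=0
    n,l,s,ce=cv2.connectedComponentsWithStats(m.astype(np.uint8)); out=[]
    for i in range(1,n):
        if lo<s[i,4]<hi:
            p=ray(c,*ce[i],z); out.append(p[:2]); print(name,s[i].tolist(),ce[i].round(1),p.round(1),Z[l==i].mean().round(1))
    return out
comps((med>118)&(med<170),150,60,3000,"knob/grip")
hsv=cv2.cvtColor(im,cv2.COLOR_RGB2HSV); wood=(hsv[...,1]>60)
L=comps((med>85)&(med<97)&wood,90,500,3000,"lid")
L=np.array([p for p in L])
disc=(hsv[...,1]>90)&(med<60)&(med>20)
m=disc.astype(np.uint8); m[260:]=0
n,l,s,ce=cv2.connectedComponentsWithStats(m); i=1+np.argmax(s[1:,4])
h=cv2.convexHull(np.argwhere(l==i)[:,::-1].astype(np.int32))[:,0]
Q=np.array([ray(c,*q,36)[:2] for q in h])
r=least_squares(lambda a:np.hypot(*(Q-a).T)-105,[490,-131],loss="soft_l1"); print("disc",r.x,np.abs(r.fun).round(1).max())
if len(L)>2:
    r=least_squares(lambda a:np.hypot(*(L-a).T)-75,[490,-131]); print("lids",r.x,r.fun)
t=(hsv[...,1]<40)&(hsv[...,2]>110)&(med>8)&(med<24); t[:60]=0;t[100:]=0
ys,xs=np.where(t); g=np.array([ray(c,x,y,16)[:2] for x,y in zip(xs,ys)]).astype(np.float32)
n,l,s,ce=cv2.connectedComponentsWithStats(t.astype(np.uint8)); print(s[1:][s[1:,4]>100].tolist())
rect=cv2.minAreaRect(g); print("track",rect, cv2.boxPoints(rect).round(1).tolist())
E
python3 m.py
```

```text
knob/grip [309, 64, 20, 18, 341] [318.4  72.5] [ 615.6 -125.1  150. ] 138.0
knob/grip [376, 147, 25, 25, 465] [388.1 159. ] [ 533.6 -195.1  150. ] 144.8
lid [291, 102, 42, 42, 1383] [311.7 122.5] [ 565.2 -116.8   90. ] 90.8
lid [246, 159, 40, 39, 1218] [265.4 178.3] [499.2 -60.1  90. ] 89.8
lid [352, 203, 39, 36, 1093] [371.  220.4] [ 444.5 -190.4   90. ] 90.9
lid [285, 218, 38, 35, 1050] [303.7 235.1] [ 424.6 -105.3   90. ] 90.0
disc [ 491.0337899  -134.23189186] 4.0
lids [ 493.28732275 -134.56187135] [-0.88412885 -0.2848195  -0.84273096 -0.35458264]
[[313, 60, 70, 31, 866], [178, 66, 131, 25, 1805]]
track ((615.9099731445312, -246.25729370117188), (612.1351928710938, 46.03584289550781), 89.91362762451172) [[592.4000244140625, -552.2999877929688], [638.5, -552.4000244140625], [639.4000244140625, 59.79999923706055], [593.4000244140625, 59.79999923706055]]
```

```bash
sed -i 's/t\[100:\]=0/t[100:]=0;t[:,:170]=0;t[:,390:]=0/' m.py && cat >> m.py <<'E'
print("---")
for nm,x0,x1,y0,y1,zz in(("grip",300,340,55,95,135),("knob",365,410,140,180,150)):
    m=np.zeros(Z.shape,np.uint8); m[y0:y1,x0:x1]=(med[y0:y1,x0:x1]>zz-7); ys,xs=np.where(m)
    print(nm,len(ys),ray(c,xs.mean(),ys.mean(),zz).round(1))
# long front and rear edges of the track by line fits
for rows,sgn in((range(62,74),1),(range(84,98),-1)):
    pass
gray=cv2.GaussianBlur(cv2.cvtColor(im,cv2.COLOR_RGB2GRAY),(3,3),0).astype(float)
tm=cv2.morphologyEx(t.astype(np.uint8),cv2.MORPH_OPEN,np.ones((3,3)))
cols=[x for x in range(185,300)]
for k in (0,-1):
    pts=np.array([ray(c,x,np.where(tm[:,x])[0][k],16)[:2] for x in cols if tm[:,x].any()],np.float32)
    v=cv2.fitLine(pts,cv2.DIST_HUBER,0,0.01,0.01).ravel(); v=v*np.sign(v[1]) if 0 else v; print("edge",k,v, "yaw",np.arctan2(-v[0]/v[1],1))
xs=np.where(tm.any(0))[0]; 
for x in(xs.min(),xs.max()): print("end",x,ray(c,x,79,16))
a=493.3,-134.6
phi=[np.arctan2(p[1]-a[1],p[0]-a[0]) for p in L]; print("phase mod72",np.degrees(phi)%72)
E
python3 m.py | sed -n '/---/,$p;/track/p'
```

```text
track ((616.1690063476562, -74.39703369140625), (268.4142761230469, 46.03584289550781), 89.91362762451172) [[592.9000244140625, -208.60000610351562], [639.0, -208.60000610351562], [639.4000244140625, 59.79999923706055], [593.4000244140625, 59.79999923706055]]
---
grip 340 [ 616.5 -125.   135. ]
knob 354 [ 531.7 -197.1  150. ]
edge 0 [ 1.4427458e-03  9.9999899e-01  6.3074054e+02 -3.8341969e+01] yaw -0.0014427463
edge -1 [ 1.9655444e-01 -9.8049289e-01  6.1153101e+02 -2.7411522e+01] yaw 0.19784258
end 178 [616.09783844  61.05910708  16.        ]
end 382 [ 615.70235284 -208.33254211   16.        ]
phase mod72 [13.88047236 13.4679743  12.80697716 12.92355705]
```

The yaw is about 0, the axis is at about (491.5,-134.2), the grip is at (616.5,-125), and the knob phase is about -58.7°. Next I'll grasp the grip and slide it in small steps until the force shows the end stop.

```bash
python3 - <<'E'
from h import *
robot.grip(50,40)
robot.goto([616.5,-125,190],[1,0,0,0])
robot.movel([616.5,-125,95],speed=120)
s0=robot.sense(); print(s0["time_s"],s0["tool_pos"],s0["wrist_force"])
robot.grip(10,40); s0=robot.sense(); print(s0["width"],s0["finger_force"],s0["wrist_force"].round(2))
if s0["width"]>14:
    f0=s0["wrist_force"]
    robot.movel([616.5,-35,95],speed=60); s=robot.sense(); print(s["tool_pos"].round(1),(s["wrist_force"]-f0).round(1))
    y=-35
    while y<0:
        y+=2; robot.movel([616.5,y,95],speed=30); s=robot.sense(); f=(s["wrist_force"]-f0)
        print(y,s["tool_pos"].round(1),f.round(1),s["width"].round(1))
        if f[1]<-9: break
print(s["time_s"])
E
```

```text
5.05 [ 617.18709711 -125.09928581   95.93905082] [-0.36530911  0.23568532 -0.78578074]
19.650076419207426 39.38067555427551 [-0.94  0.86  4.44]
[617.1 -35.1  95.9] [-0.4 -1.4  0.8]Traceback (most recent call last):
  File "<stdin>", line 13, in <module>
AttributeError: 'float' object has no attribute 'round'
```

```bash
python3 - <<'E'
from h import *
y=-33
while y<4:
    y+=2; robot.movel([616.5,y,95],speed=30); s=robot.sense(); f=s["wrist_force"]
    print(y,s["tool_pos"].round(1),f.round(1),round(s["width"],1),s["time_s"])
    if f[1]<-9: break
E
```

```text
-31 [617.1 -31.2  95.9] [-0.9 -0.4  5.9] 19.4 7.5667
-29 [617.1 -29.2  95.8] [-0.6 -0.7  5.4] 19.8 7.8167
-27 [617.1 -27.2  95.9] [-1.2 -1.2  6.4] 19.8 8.0667
-25 [617.1 -25.2  95.9] [-1.2 -0.4  5.7] 19.6 8.3167
-23 [617.1 -23.2  95.9] [-1.  -0.9  5.5] 19.8 8.5667
-21 [617.1 -21.2  95.9] [-1.3  0.2  6.5] 19.3 8.8167
-19 [617.1 -19.2  95.8] [-0.9 -0.6  5.2] 19.1 9.0667
-17 [617.1 -17.2  95.9] [-2.1 -1.6  5.5] 19.5 9.3167
-15 [617.1 -15.2  95.9] [-1.7 -0.6  7.3] 19.6 9.5667
-13 [617.1 -13.4  95.9] [-0.9 -0.9  5.1] 19.5 9.8167
-11 [617.1 -13.3  95.9] [-0.9 -5.2  5.5] 19.4 10.0667
-9 [617.  -13.2  95.9] [-1.2 -8.9  6.2] 19.5 10.3167
-7 [617.1 -13.2  95.9] [ -1.1 -12.8   7.1] 19.3 10.5667
```

The end stop is at tool y = -13.3, so the station origin is at about y = -133.4. Next I'll relax the push, let go, lift, and check from above the knob.

```bash
python3 - <<'E'
from h import *
robot.movel([616.5,-12.5,95],speed=30); robot.grip(45)
robot.movel([616.5,-12.5,200],speed=150)
robot.goto([500,-175,300],[1,0,0,0])
s=robot.sense(); c=robot.get_calibration("wrist"); im,d=robot.snapshot("wrist"); print(s["time_s"],s["tool_pos"])
np.savez("w2.npz",im=im,d=d,E=c["extrinsics"],K=[c["fx"],c["fy"],c["cx"],c["cy"]])
cv2.imwrite("pics/w2.png",im[:,:,::-1])
P=cloud(c,d); med=cv2.medianBlur(P[...,2].astype(np.float32),5); med[260:]=0
for zz in(135,150):
    n,l,st,ce=cv2.connectedComponentsWithStats((abs(med-zz)<6).astype(np.uint8))
    for i in range(1,n):
        if 150<st[i,4]<2500: print(zz,st[i].tolist(),ray(c,*ce[i],zz).round(1))
m=(abs(med-90)<4).astype(np.uint8); n,l,st,ce=cv2.connectedComponentsWithStats(m)
for i in range(1,n):
    if 500<st[i,4]<4000: print("lid",st[i].tolist(),ray(c,*ce[i],90).round(1))
E
```

```text
13.0083 [ 500.42530363 -173.57986541  299.09735025]
135 [590, 0, 38, 53, 845] [ 635.4 -410.6  135. ]
135 [121, 35, 27, 21, 500] [616.  -16.5 135. ]
150 [625, 0, 15, 18, 192] [ 642.1 -417.   150. ]
150 [604, 21, 23, 26, 319] [ 621.2 -408.4  150. ]
150 [336, 137, 24, 24, 455] [ 531.3 -197.9  150. ]
lid [242, 82, 47, 49, 1819] [ 565.3 -117.3   90. ]
lid [193, 148, 45, 44, 1548] [499.  -60.3  90. ]
lid [314, 198, 43, 40, 1358] [ 444.4 -190.7   90. ]
lid [240, 215, 42, 39, 1164] [ 426.4 -105.5   90. ]
```

View pics/w2.png

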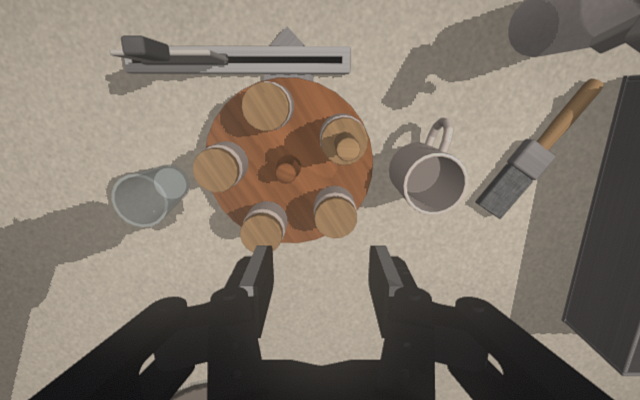

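The view shows the guard at the left end of the track, with its grip at (140,47). The wedge tip is at (288,28) and the knob at (347,148), about (531.5,-197.7). Everything else is where it was. Next I'll grasp the knob with the fingers closing tangentially and turn it slowly, rotating the wrist with it.

```bash
cat > t.py <<'E'
from h import *
A=np.array([491.7,-133.8]); R=75.; ZT=112
q=lambda a:[np.cos(a/2),np.sin(a/2),0,0]
pt=lambda a,r=R,z=ZT:[A[0]+r*np.cos(a),A[1]+r*np.sin(a),z]
E
python3 - <<'E'
from t import *
z=np.load("w2.npz"); K=z["K"]; c=dict(fx=K[0],fy=K[1],cx=K[2],cy=K[3],extrinsics=z["E"])
print("wedge",ray(c,288,28,4),"track R end",ray(c,350,60,16))
a=np.arctan2(-197.7-A[1],531.5-A[0]); print(np.degrees(a),np.hypot(-197.7-A[1],531.5-A[0]))
j=robot.ik(pt(a),q(a)); print(j)
robot.goto(pt(a,z=200),q(a)); robot.movel(pt(a),speed=120)
s=robot.sense(); f0=s["wrist_force"]; print(s["tool_pos"],f0.round(1),s["joint_positions"].round(2))
robot.grip(10,60); s=robot.sense(); print(s["width"],s["finger_force"],s["wrist_force"].round(1),s["time_s"])
E
```

```text
wedge [ 651.97929644 -135.0604285     4.        ] track R end [ 615.6912443  -208.75600468   16.        ]
-58.08335983199803 75.28113973632438
[ 0.3327181   0.44679328 -0.11035495  1.91608034  0.06756066  0.78223395
 -2.39938141]
[ 531.95656027 -197.61106256  112.73638208] [0.2 0.8 0.1] [ 0.34  0.45 -0.12  1.91  0.07  0.78 -2.4 ]
20.628396196538166 58.4352707862854 [-1.8 -0.7  6.3] 15.2083
```

```bash
python3 - <<'E'
from t import *
a0=np.radians(-58.08)
for a in np.linspace(a0,0,9)[1:]:
    robot.movel(pt(a),frame=q(a),speed=35); s=robot.sense(); f=s["wrist_force"]
    fr=f[0]*np.cos(a)+f[1]*np.sin(a); ft=-f[0]*np.sin(a)+f[1]*np.cos(a)
    print(np.degrees(a).round(1),s["tool_pos"].round(1),"Fr %.1f Ft %.1f Fz %.1f w %.1f t %.2f"%(fr,ft,f[2],s["width"],s["time_s"]))
    if max(abs(fr),abs(ft))>15: break
E
```

```text
-50.8 [ 539.9 -191.9  113. ] Fr -0.7 Ft -0.3 Fz 6.0 w 20.7 t 15.63
-43.6 [ 546.9 -185.4  113.1] Fr -1.5 Ft -0.9 Fz 5.5 w 21.0 t 16.06
-36.3 [ 553.  -177.9  113.1] Fr -1.3 Ft -0.2 Fz 5.6 w 20.5 t 16.48
-29.0 [ 558.1 -169.9  113.1] Fr -1.4 Ft 0.6 Fz 4.9 w 20.7 t 16.91
-21.8 [ 562.2 -161.2  113.1] Fr -2.2 Ft 1.4 Fz 5.2 w 20.6 t 17.33
-14.5 [ 565.1 -152.   113.1] Fr -0.1 Ft 0.6 Fz 5.8 w 20.5 t 17.76
-7.3 [ 566.8 -142.6  113.1] Fr -2.0 Ft 2.1 Fz 6.1 w 20.8 t 18.18
0.0 [ 567.4 -133.1  113.1] Fr -1.9 Ft 1.5 Fz 6.1 w 20.6 t 18.61
```

The turn was smooth, with low forces. I'll check the result from the cameras while still holding.

```bash
python3 - <<'E'
from t import *
c=robot.get_calibration("wrist"); im,d=robot.snapshot("wrist"); cv2.imwrite("pics/w3.png",im[:,:,::-1])
np.savez("w3.npz",im=im,d=d,E=c["extrinsics"],K=[c["fx"],c["fy"],c["cx"],c["cy"]])
ct=robot.get_calibration("top"); it,dt=robot.snapshot("top"); P=cloud(ct,dt); np.savez("top3.npz",im=it,d=dt)
big=cv2.resize(it[170:290,270:430],None,fx=4,fy=4,interpolation=cv2.INTER_CUBIC); cv2.imwrite("pics/top3.png",big[:,:,::-1])
E
```

```text
(no output)
```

View pics/w3.png

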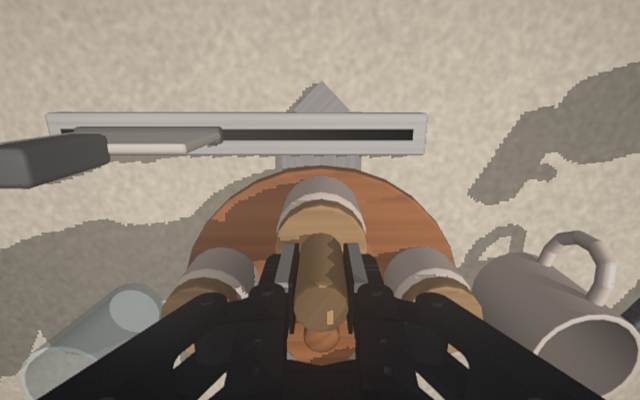

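View pics/top3.png

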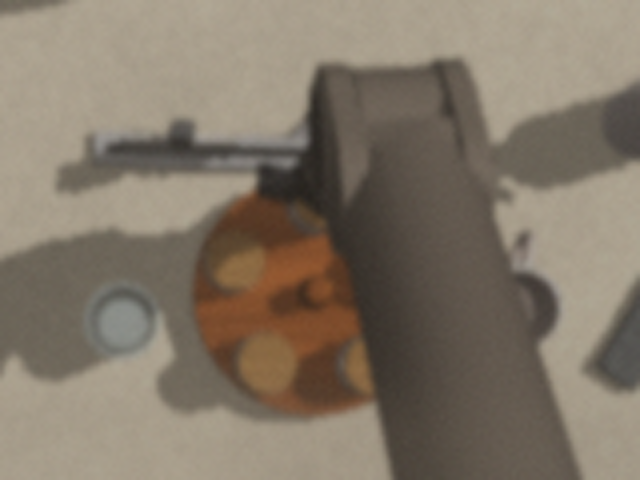

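The wrist view shows the tall jar centred at about column 321 (edges 277 to 366), the wedge apex at (321,82), and the flanking lids symmetric about column 321. The track's front edge is level, from (47,113) to (426,113). The top view shows the guard at the left end and the tumbler and mug unmoved. One last numeric check before handing in.

```bash
python3 - <<'E'
from t import *
z=np.load("w3.npz"); K=z["K"]; c=dict(fx=K[0],fy=K[1],cx=K[2],cy=K[3],extrinsics=z["E"]); im=z["im"]
print("wedge",ray(c,321.5,82,4),"trackRend",ray(c,426,114,16),"trackLend",ray(c,47,114,16))
hsv=cv2.cvtColor(im,cv2.COLOR_RGB2HSV)
for v in(215,205):   # disc edges
    xs=np.where(hsv[v,170:480,1]>90)[0]+170; print("disc row",v,xs.min(),xs.max(),[ray(c,x,v,36)[:2].round(1) for x in(xs.min(),xs.max())],ray(c,(xs.min()+xs.max())/2,v,36)[1])
for v in(185,190,195): # pale jar body
    row=hsv[v,260:385,1]; xs=np.where(row<70)[0]+260; print("jar row",v,xs.min(),xs.max(),ray(c,(xs.min()+xs.max())/2,v,80).round(1))
z2=np.load("top3.npz"); z1=np.load("top0.npz"); ct=robot.get_calibration("top")
print(robot.sense()["tool_pos"],robot.sense()["time_s"])
E
```

```text
wedge [ 651.93568894 -134.40729001    4.        ] trackRend [ 630.39079279 -207.43287773   16.        ] trackLend [630.21601064  57.38793089  16.        ]
disc row 215 214 429 [array([562.6, -59.1]), array([ 562.7, -209.8])] -134.45250310845097
disc row 205 223 419 [array([570. , -66.1]), array([ 570. , -202.1])] -134.09534666399523
jar row 185 295 346 [ 596.  -133.8   80. ]
jar row 190 291 350 [ 593.1 -133.8   80. ]
jar row 195 288 354 [ 590.3 -134.    80. ]
[ 567.40005594 -133.09926697  113.06302962] 18.7083
```

The jar is at y ≈ -133.9, against about -134.3 for the disc and wedge, which is within 0.4 mm. I'll confirm the guard is fully open from the panel's edges.

```bash
python3 - <<'E'
from t import *
for n,us in(("w3",[(222,130)]),("w2",[(228,58)]),("w1",[])):
    z=np.load(n+".npz"); K=z["K"]; c=dict(fx=K[0],fy=K[1],cx=K[2],cy=K[3],extrinsics=z["E"])
    for u in us: print(n,"panel edge",ray(c,*u,85).round(1))
    P=cloud(c,z["d"]); med=cv2.medianBlur(P[...,2].astype(np.float32),3)
    m=(abs(P[...,0]-616)<14)&(abs(med-133)<4)&(P[...,1]>-160)&(P[...,1]<20)
    y=P[...,1][m]; print(n,"grip top y 2-98%",np.percentile(y,[2,50,98]).round(1),m.sum())
    m=(abs(P[...,0]-616)<8)&(abs(med-81)<7)&(P[...,1]>-220)&(P[...,1]<60)
    y=P[...,1][m]; print(n,"panel y",np.percentile(y,[1,99]).round(1),m.sum())
E
```

```text
w3 panel edge [625.9 -84.1  85. ]
w3 grip top y 2-98% [-24.7 -21.3 -14. ] 1513
w3 panel y [-64.2  30.4] 1268
w2 panel edge [610.8 -82.1  85. ]
w2 grip top y 2-98% [-24.3 -15.8  -5.8] 502
w2 panel y [-64.2  33.9] 456
w1 grip top y 2-98% [-134.5 -124.7 -115.8] 342
w1 panel y [-172.8  -76.7] 403
```

```bash
python3 - <<'E'
from workcell import robot
s=robot.sense(); print(s["wrist_force"],s["width"]); print(robot.finish_job())
E
```

```text
[-0.78214301  1.78462906  6.07919567] 20.582936705719106
the job is handed in; nothing more can be done
None
```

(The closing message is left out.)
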